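# Find the gap under a hold-down bar with gauge leaves

### The arm

A 6-joint arm with a two-finger parallel gripper is mounted at the origin on the work surface; the furniture and walls round the work are solid. World frame = base frame: x ahead of the robot, y to its left, z up, the work surface at z = 0. Lengths are in mm, angles in rad, forces in N, time in s.
With the tool pointing down it reaches from about 350 to 875 mm from the base axis. Payload 4.2 kg.
Tool frame: the origin (TCP) lies at the very end of the fingers, on their centre line; the grasp point (between the pads) lies 19 mm behind it; z points along the fingers, y is the line along which they close (so a half turn about z gives the same grasp; the last joint's range is limited). The gripper opens to 85 mm and grips with 20 to 120 N. Pads are 22 mm wide; open, the fingers measure 114 mm over their backs; the gripper's body (76 mm by 85 mm) begins 54 mm behind the grasp point. The pads swing forward as they close: fully open they stand 13 mm farther back than shut.
Start: joints at [1.43, 0.385, 0.008, 0, -1.194, -0.259], TCP at [243.238, 575.703, 231.312] pointing down, gripper open.
Joint ranges: [-3.14, 3.14], [-1.21, 2.06], [-1.07, 1.41], [-3.16, 2.05], [-2.99, -0.16], [-3.1, 3.1]. Speed limits (rad/s): [2.79, 2.79, 3.14, 3.14, 3.14, 3.14].

### API

Orientations are given as a unit quaternion [x, y, z, w].
In Python, from bench import read_state, get_image, camera_model, job_done gives the robot as it stands.
- The arm moves only by the shell command python3 -m handwheel 'ROWS'. ROWS is JSON, a list of rows, each a list of 7 numbers: the shift along the tool's x, y, z in m, then the turn, a rotation vector about the tool's x, y, z in rad, then the gripper's target within -1 to 1 (fully open at 1, half-way at 0, shut at -1). In form: [[dx, dy, dz, wx, wy, wz, jaw], ...]. A call has 1 to 10 rows; each row is the pose to reach, as a shift and turn from the pose commanded when the call began, along the tool's axes at that moment; what a row does not reach only later rows make up. A row lasts 1/8 s, in which the tool goes at most 62.5 mm and 10.7 degrees, less where a joint would pass 70% of its speed; a pose out of reach is approached as far as the arm can. A call with a gripper value outside its range is refused whole. The fingers move at their own pace and stop on an object; the grip force is fixed at half the most. Time passes only in rows, so rows that repeat a pose let the fingers close. It gives the time, the measured TCP pose, the force, the opening and the grip force at its end, in the units of the state.
- read_state(): the state, without advancing time (a new reading comes with each control period).
- get_image(name): name is "scene" or "top"; returns (picture, depth): 400x640x3 uint8, blue, green, red; 400x640 float32, mm along the optical axis (not along the pixel's ray), 0 where there is no reading.
- camera_model(name): a dict with "K" (3x3 intrinsics, pixels), "rvec" (rotation vector, rad) and "tvec" (3), from world to camera coordinates, as OpenCV has them. Camera axes: x right, y down, z forward; pixel columns grow to the right and rows downward; lengths in mm; the calibration is good to about 2 mm. A picture is of the moment at which its call begins. camera_model takes no time and is no camera call.
- job_done(): hands the job in; it is judged then, once.
The state is a dict: "clock": time; "joints": joint angles; "joint_vel": joint speeds; "joint_efforts": joint torques, N m; "position": TCP position; "ee_rot": TCP orientation; "contact_force": force on the tool from outside, world axes, zero at the start; "wrist_torque": the same for the moment, N m; "gripper_width": finger opening in mm; "grasp_force": force on a finger pad.
Only numpy, scipy, OpenCV 4.12 (cv2) and the standard library are available. Lean on these libraries where they do the work, as an engineer would, in place of code of your own. Each camera call takes 0.05 s, during which the arm holds its last target. There are 200 camera calls.

### The job

Find the gap under the jig's steel bar with the four gauge leaves: starting with the thinnest and taking each next thicker one in turn, slide them right through flat along the base under the bar, pressing only lightly (under 30 N, on the bar and on the base), until one binds against the bar; leave any thicker ones where they lie. At the end the thickest leaf that goes in is left pushed right through, its nose standing out behind the bar, and all other leaves lie flat on the base, drawn back clear in front of the bar; leave the things lying around as they are.

Things in the scene. Friction and masses are not known exactly. Their poses are not given: they have to be found in the camera images.
- jig: hold-down jig, fixed: plywood base 170 x 200 x 12 mm, two dark cheeks 46 mm high at its left and right edges holding a rigid level steel bar (20 deep x 22 mm high) across it. Origin at the underside; x = direction in which leaves slide in, y left, z up. Base from x = -90 to 80 mm, top z = 12; bar from x = 35 (front face) to 55 mm (rear face); cheeks' inner faces y = +-84 mm
- jig_mouth (a point): point on the base's top below the middle of the bar's front face. The gap from the base's top to the bar's underside is the same all along, differs each time (6 to 13 mm) and is not measured; the bar's top is 28 to 35 mm above the base
- jig_exit (a point): point on the base's top below the middle of the bar's rear face. The four leaves lie before the bar side by side, 40 mm apart (jig y about +-20, +-60 mm), noses 15 to 28 mm short of it, up to 0.08 rad askew. Each has its own lane through the gap: leaves already in need not come out to try the next
- leaf_5: gauge leaf: steel strip 93 x 24 mm, 5 mm thick, 1 brass dot on it, about 80 g, loose. Upright wooden tab near its rear: 10 mm along x, 20 mm across, top 60 mm above the strip's underside; take it from above, fingers before and behind it. Origin under the tab's centre at the underside; +x to the nose 80 mm ahead, strip ends 13 mm behind; z up. Its lane varies
- leaf_5_nose (a point): middle of the nose edge of the 5 mm leaf, at its underside
- leaf_8: gauge leaf: steel strip 93 x 24 mm, 8 mm thick, 2 brass dots on it, about 100 g, loose. Upright wooden tab near its rear: 10 mm along x, 20 mm across, top 60 mm above the strip's underside; take it from above, fingers before and behind it. Origin under the tab's centre at the underside; +x to the nose 80 mm ahead, strip ends 13 mm behind; z up. Its lane varies
- leaf_8_nose (a point): middle of the nose edge of the 8 mm leaf, at its underside
- leaf_11: gauge leaf: steel strip 93 x 24 mm, 11 mm thick, 3 brass dots on it, about 120 g, loose. Upright wooden tab near its rear: 10 mm along x, 20 mm across, top 60 mm above the strip's underside; take it from above, fingers before and behind it. Origin under the tab's centre at the underside; +x to the nose 80 mm ahead, strip ends 13 mm behind; z up. Its lane varies
- leaf_11_nose (a point): middle of the nose edge of the 11 mm leaf, at its underside
- leaf_14: gauge leaf: steel strip 93 x 24 mm, 14 mm thick, 4 brass dots on it, about 140 g, loose. Upright wooden tab near its rear: 10 mm along x, 20 mm across, top 60 mm above the strip's underside; take it from above, fingers before and behind it. Origin under the tab's centre at the underside; +x to the nose 80 mm ahead, strip ends 13 mm behind; z up. Its lane varies
- leaf_14_nose (a point): middle of the nose edge of the 14 mm leaf, at its underside
- carved_corner: carved wooden corner sample, 66 x 165 x 43 mm, bystander; origin under its centre
- sanding_block: cork-coloured sanding block, 62 x 105 x 31 mm, bystander; origin under its centre
There are look-alikes about, which are no part of the job. What is shaped like the leaf_11 but pink is not meant.

How it is judged (in metres and radians):
On the way, in this order (a step that is already met when the one before it is completed fails the run):
1. the thinnest leaf has been slid right through under the bar (x of leaf_5_nose in the frame of jig above 0.059 m and z of leaf_5_nose in the frame of jig below 0.016 m), for 0.1 s.
2. the 8 mm leaf has been tried: it went through, or bound against the bar (((x of leaf_8_nose in the frame of jig above 0.059 m and z of leaf_8_nose in the frame of jig below 0.016 m) or (contact force between leaf_8 and bar_c0 above 1 N and x of leaf_8_nose in the frame of jig below 0.041 m))), for 0.05 s.
3. the 11 mm leaf has been tried likewise, unless the 8 mm leaf bound and is drawn back (((x of leaf_11_nose in the frame of jig above 0.059 m and z of leaf_11_nose in the frame of jig below 0.016 m) or (contact force between leaf_11 and bar_c0 above 1 N and x of leaf_11_nose in the frame of jig below 0.041 m) or (z of bar_c0 in the frame of jig below 0.032 m and x of leaf_8_nose in the frame of jig below 0.033 m))).
4. the leaf that binds has been found (14 mm leaf pressed against the bar, or the 11 or 8 mm leaf drawn back after binding and, for the 8 mm one, let go) (((contact force between leaf_14 and bar_c0 above 1 N and x of leaf_14_nose in the frame of jig below 0.041 m) or (z of bar_c0 in the frame of jig between 0.0304 and 0.035 m and x of leaf_11_nose in the frame of jig below 0.033 m and distance of leaf_11 from where it was at the start of the episode above 0.003 m) or (z of bar_c0 in the frame of jig below 0.032 m and x of leaf_8_nose in the frame of jig below 0.033 m and contact force between the fingers and leaf_8 below 0.05 N))).
At the end, for the whole second after the job is handed in: The thickest leaf that goes under the bar lies flat with its nose at least 4 mm out behind the bar's rear face (the next thicker leaf would not go in: gap less than its thickness + 1 mm), all other leaves lie flat on the base with their noses at least 2 mm in front of the bar, all at rest ((((x of leaf_5_nose in the frame of jig above 0.059 m and z of leaf_5_nose in the frame of jig below 0.016 m) and z of bar_c0 in the frame of jig below 0.032 m and (x of leaf_8_nose in the frame of jig between -0.075 and 0.033 m and angle between leaf_8's own z axis and vertical below 0.1 rad and z of leaf_8 in the frame of jig between 0.008 and 0.016 m) and (x of leaf_11_nose in the frame of jig between -0.075 and 0.033 m and angle between leaf_11's own z axis and vertical below 0.1 rad and z of leaf_11 in the frame of jig between 0.008 and 0.016 m) and (x of leaf_14_nose in the frame of jig between -0.075 and 0.033 m and angle between leaf_14's own z axis and vertical below 0.1 rad and z of leaf_14 in the frame of jig between 0.008 and 0.016 m)) or ((x of leaf_8_nose in the frame of jig above 0.059 m and z of leaf_8_nose in the frame of jig below 0.016 m) and z of bar_c0 in the frame of jig below 0.035 m and (x of leaf_5_nose in the frame of jig between -0.075 and 0.033 m and angle between leaf_5's own z axis and vertical below 0.1 rad and z of leaf_5 in the frame of jig between 0.008 and 0.016 m) and (x of leaf_11_nose in the frame of jig between -0.075 and 0.033 m and angle between leaf_11's own z axis and vertical below 0.1 rad and z of leaf_11 in the frame of jig between 0.008 and 0.016 m) and (x of leaf_14_nose in the frame of jig between -0.075 and 0.033 m and angle between leaf_14's own z axis and vertical below 0.1 rad and z of leaf_14 in the frame of jig between 0.008 and 0.016 m)) or ((x of leaf_11_nose in the frame of jig above 0.059 m and z of leaf_11_nose in the frame of jig below 0.016 m) and z of bar_c0 in the frame of jig below 0.038 m and (x of leaf_5_nose in the frame of jig between -0.075 and 0.033 m and angle between leaf_5's own z axis and vertical below 0.1 rad and z of leaf_5 in the frame of jig between 0.008 and 0.016 m) and (x of leaf_8_nose in the frame of jig between -0.075 and 0.033 m and angle between leaf_8's own z axis and vertical below 0.1 rad and z of leaf_8 in the frame of jig between 0.008 and 0.016 m) and (x of leaf_14_nose in the frame of jig between -0.075 and 0.033 m and angle between leaf_14's own z axis and vertical below 0.1 rad and z of leaf_14 in the frame of jig between 0.008 and 0.016 m))) and linear speed of each of leaf_5, leaf_8, leaf_11, leaf_14 below 0.01 m/s); the robot touches nothing.
It fails at once if a leaf was pressed against the bar or onto the base with more than 30 N (contact force between any of leaf_5, leaf_8, leaf_11, leaf_14 and bar_c0 above 30 N or contact force between any of leaf_5, leaf_8, leaf_11, leaf_14 and jig above 30 N).
It fails at once if the robot pushed on the bar itself (contact force between any of the arm, the fingers and bar_c0 above 5 N).
It fails at once if a leaf thicker than the first that binds was moved ((z of bar_c0 in the frame of jig below 0.0304 m and distance of leaf_11 from where it was at the start of the episode above 0.015 m) or (z of bar_c0 in the frame of jig below 0.0334 m and distance of leaf_14 from where it was at the start of the episode above 0.015 m)).
It fails at once if a bystander was moved by more than 20 mm (distance of any of carved_corner, sanding_block from where it was at the start of the episode above 0.02 m).
It also fails if it takes over 72 s, if anything falls off the work surface, if the arm or the gripper's body presses on something with over 40 N, if the wrist force passes 120 N, or if a joint passes its speed limit or range.

## Working session

There is one attempt and no reset: what is moved stays moved. The work goes in short steps, Python scripts to look and compute and a shell command to move; the robot and the scene stay as the last step left them, time stands still between calls to the robot, and variables do not carry over. Pictures are saved under pics/ and viewed, at most 10 in all, crops included, and the job is handed in when it is done.

```bash
mkdir -p pics; ls
python3 - <<'E'
from bench import *
import cv2,numpy as np
for n in("scene","top"):
    p,d=get_image(n); cv2.imwrite(f"pics/{n}0.png",p); np.save(f"pics/{n}0.npy",d)
    m=camera_model(n); print(n,m)
print(read_state())
E
```

```text
pics
scene {'K': array([[446.4033127 ,   0.        , 318.62143546],
       [  0.        , 446.4033127 , 196.96019339],
       [  0.        ,   0.        ,   1.        ]]), 'rvec': array([ 1.93326337,  1.73005823, -0.57004194]), 'tvec': array([   5.05061842, -246.27437813, 1436.01731725])}
top {'K': array([[501.25551053,   0.        , 317.01570764],
       [  0.        , 501.25551053, 197.56888677],
       [  0.        ,   0.        ,   1.        ]]), 'rvec': array([ 2.22064281, -1.98128933,  0.20611991]), 'tvec': array([ -89.25793617,  363.46880118, 1121.76605607])}
{'clock': 0.1, 'joints': array([ 1.42959201e+00,  3.85473436e-01,  6.77331149e-03, -3.80768379e-04,
       -1.19399384e+00, -2.58595979e-01]), 'joint_vel': array([ 0.00060934, -0.00205153,  0.00309779,  0.00060066,  0.0006929 ,
       -0.00022087]), 'joint_efforts': array([-1.46345945e-05, -3.93320239e+01,  1.88926721e+01,  4.19789314e+00,
       -2.63208633e-03,  2.90934722e-06]), 'position': array([243.07110832, 575.24409883, 230.34700749]), 'ee_rot': array([ 9.80072008e-01, -1.98640194e-01, -1.20996956e-04,  9.57565305e-04]), 'contact_force': array([ 0.03723241,  0.50835065, -0.638153  ]), 'wrist_torque': array([0.00236332, 0.01420678, 0.01103944]), 'grasp_force': 0.0, 'gripper_width': 85.20890843773141}
```

View pics/scene0.png

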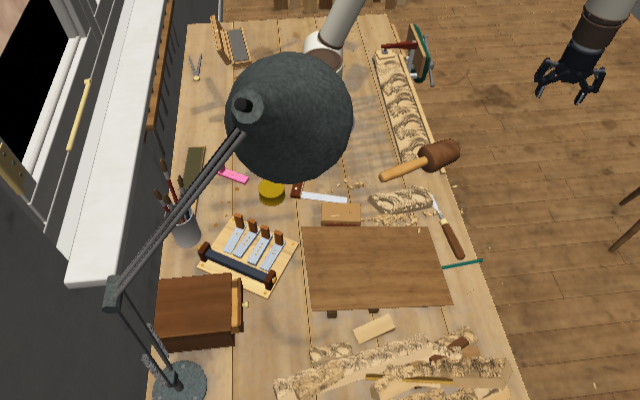

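View pics/top0.png

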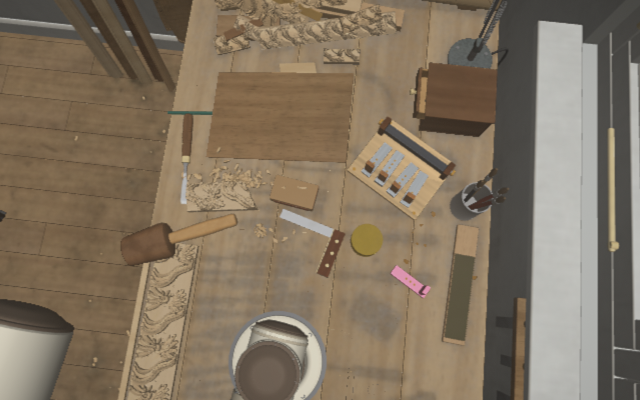

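The scene view shows the jig at about (250,255). The top view shows it at (402,168), with a pink look-alike at (411,281), the sanding block at (296,191) and the carved corner at (222,190). The four jig leaves have tabs at about (370,165), (383,174), (396,184) and (410,195) in the top view. Next I take a close crop and a back-projection.

```bash
cat > h.py <<'E'
import cv2,numpy as np
from bench import *
def cam(n):
    m=camera_model(n); R,_=cv2.Rodrigues(m["rvec"]); return m["K"],R,m["tvec"]
def pz(n,uv,z):  # pixels on plane world z
    K,R,t=cam(n); uv=np.atleast_2d(np.array(uv,float)); r=np.c_[uv,np.ones(len(uv))]@np.linalg.inv(K).T@R; c=-R.T@t
    return c+r*((z-c[2])/r[:,2])[:,None]
def cloud(n,d):
    K,R,t=cam(n); v,u=np.mgrid[:d.shape[0],:d.shape[1]]
    p=np.stack([(u-K[0,2])/K[0,0]*d,(v-K[1,2])/K[1,1]*d,d],-1); return (p-t)@R
def proj(n,P):
    m=camera_model(n); return cv2.projectPoints(np.array(P,float).reshape(-1,3),m["rvec"],m["tvec"],m["K"],None)[0].reshape(-1,2)
E
python3 - <<'E'
from h import *
p=cv2.imread("pics/top0.png"); 
c=cv2.resize(p[110:225,340:470],None,fx=6,fy=5,interpolation=cv2.INTER_CUBIC)
c=cv2.resize(p[115:220,342:467],None,fx=5.6,fy=5.6,interpolation=cv2.INTER_CUBIC)
cv2.imwrite("pics/crop1.png",c)
d=np.load("pics/top0.npy"); P=cloud("top",d)
for uv in [(376,159),(395,172),(408,182),(416,150),(418,149),(370,165),(352,168),(410,210),(388,118),(455,168),(385,140)]:
    print(uv,P[uv[1],uv[0]].round(1))
E
```

```text
(376, 159) [ 483.7 -176.    23.4]
(395, 172) [ 459.5 -224.7   14. ]
(408, 182) [ 439.2 -257.8   11.4]
(416, 150) [ 510.1 -265.7   43.4]
(418, 149) [ 513.3 -270.3   42.5]
(370, 165) [ 452.5 -159.4   74. ]
(352, 168) [ 458.6 -121.8   11. ]
(410, 210) [ 372.1 -267.8   10.7]
(388, 118) [ 578.  -192.6   53.3]
(455, 168) [ 4.9e+02 -3.7e+02 -4.0e-01]
(385, 140) [ 537.9 -194.5   10.4]
```

View pics/crop1.png

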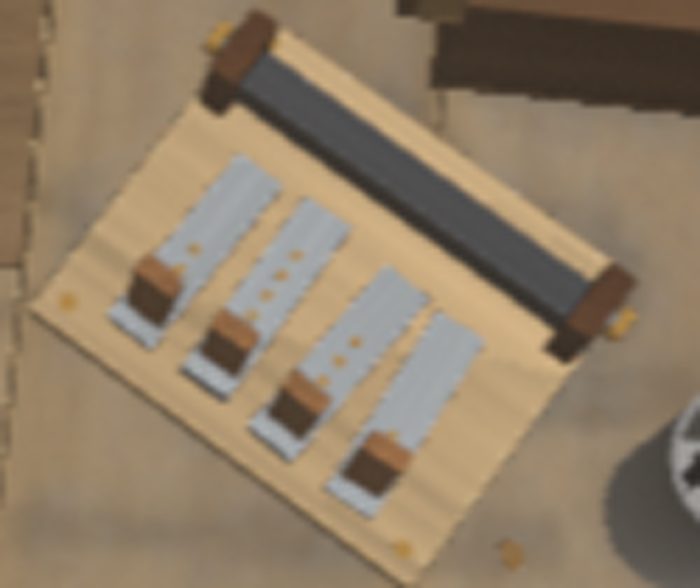

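The crop shows the leaves from left to right: 2 dots (8 mm) with its tab at crop (157,285), 4 dots (14 mm) at (230,345), 3 dots (11 mm) at (300,405) and 1 dot (5 mm) at (378,465). Possible mix-ups are the pink piece at top (411,281), excluded by its colour, and neighbouring leaves, which the dot counts settle. Next I fit the jig and leaf poses.

```bash
cat >> h.py <<'E'
def c2p(a): return np.array(a,float)/5.6+[342-.4,115-.4]
E
python3 - <<'E'
from h import *
from scipy.optimize import least_squares
w=lambda a,z: pz("top",c2p(a),z)[:,:2]
F=w([(35,308),(413,583),(160,398),(290,494)],12); L=w([(35,308),(110,213),(190,113)],12); Rr=w([(413,583),(480,493),(560,387)],12); B=w([(290,32),(400,108),(560,214)],12)
def loc(q,P): c,s=np.cos(q[2]),np.sin(q[2]); return (P-q[:2])@np.array([[c,-s],[s,c]])
f=lambda q: np.r_[loc(q,F)[:,0]+90,loc(q,L)[:,1]-100,loc(q,Rr)[:,1]+100,loc(q,B)[:,0]-80]
r=least_squares(f,[480,-240,-.5]); q=r.x; print(q,r.fun.round(1))
d=np.load("pics/top0.npy"); P=cloud("top",d).reshape(-1,3); X=np.c_[loc(q,P[:,:2]),P[:,2]]
def med(m): print(m.sum(),X[m].mean(0).round(1),np.median(X[m],0).round(1))
ok=(abs(X[:,0])<100)&(abs(X[:,1])<100)
med(ok&(abs(X[:,0]-25)<7)&(abs(X[:,1])<70)&(X[:,2]<25)); med(ok&(abs(X[:,0]-46)<7)&(abs(X[:,1])<70)&(X[:,2]>30))
tops=ok&(X[:,2]>60)
for y in(60,20,-20,-60): med(tops&(abs(X[:,1]-y)<18)&(X[:,0]<0)); 
# strips: noses & rears (crop px): nose L,nose R,rear L,rear R
S={8:[(238,153),(281,185),(108,312),(151,347)],14:[(305,197),(350,229),(182,366),(226,399)],11:[(387,266),(428,298),(249,427),(292,461)],5:[(437,312),(483,343),(327,487),(370,518)]}
for k,a in S.items():
    Q=loc(q,w(a,12+k)); n=(Q[0]+Q[1])/2;b=(Q[2]+Q[3])/2; yaw=np.arctan2(*(n-b)[::-1]); t=b+(n-b)*13/93
    c,s=np.cos(q[2]),np.sin(q[2]); print(k,"nose",n.round(1),"len",np.linalg.norm(n-b).round(1),"yaw",yaw.round(3),"tab",t.round(1),"world",(np.array([[c,-s],[s,c]])@t+q[:2]).round(1))
E
```

```text
[ 479.54840512 -243.19182884   -0.53511111] [ 0.6  0.4  0.9  0.3 -0.8 -1.4 -2.4  2.2  1.7  0.7 -1.7 -1.3  0.9]
296 [25.5 -3.7 11.7] [25.6 -6.9 11.7]
331 [45.8 -1.5 42.8] [45.9 -2.3 42.8]
49 [-62.7  59.5  69.4] [-63.4  59.4  70. ]
47 [-63.2  21.2  70.4] [-63.8  20.8  71.3]
49 [-67.1 -16.9  70.2] [-67.7 -16.6  71.3]
51 [-67.1 -56.5  69.6] [-68.  -56.4  70.3]
8 nose [16.5 58.2] len 91.3 yaw -0.028 tab [-62.   60.4] world [ 457.  -159.6]
14 nose [15.9 23.2] len 92.0 yaw 0.016 tab [-63.2  21.9] world [ 436.3 -192.1]
11 nose [ 12.5 -21.3] len 92.7 yaw -0.059 tab [-67.1 -16.6] world [ 413.4 -223.3]
5 nose [ 11.6 -50.5] len 90.9 yaw 0.065 tab [-66.5 -55.6] world [ 394.  -257.1]
```

Run:
```python
from h import *
d=np.load("pics/scene0.npy"); P=cloud("scene",d)
for uv in [(290,110),(240,130),(345,120),(290,175),(245,103),(200,170),(125,285),(170,260),(180,235),(185,320)]: print(uv,P[uv[1],uv[0]].round(0))
D=np.load("pics/top0.npy"); T=cloud("top",D)
b=(T[...,0]>150)&(T[...,2]>100); print(b.sum(), [T[b][:,i].min().round(0) for i in range(3)],[T[b][:,i].max().round(0) for i in range(3)])
for uv in [(480,185),(460,100),(425,100),(490,15)]: print(uv,T[uv[1],uv[0]].round(0))
# shift in tool frame for waypoints
from scipy.spatial.transform import Rotation as Ro
s=read_state(); R=Ro.from_quat(s["ee_rot"])
for w in [(560,380,250),(620,100,250),(540,-120,200),(394,-257,150)]: print(w,R.inv().apply((np.array(w)-s["position"])/1000).round(3))
```

```text
(290, 110) [ 719. -123.  697.]
(240, 130) [ 731. -173.  686.]
(345, 120) [675. -58. 636.]
(290, 175) [ 712. -126.  589.]
(245, 103) [ 751. -162.  737.]
(200, 170) [ 188. -369.   19.]
(125, 285) [ 784. -340.  490.]
(170, 260) [ 465. -435.    2.]
(180, 235) [ 430. -399.   58.]
(185, 320) [ 674. -360.  110.]
41630 [np.float64(150.0), np.float64(-541.0), np.float64(100.0)] [np.float64(892.0), np.float64(529.0), np.float64(479.0)]
(480, 185) [ 391. -363.  229.]
(460, 100) [ 617. -345.  109.]
(425, 100) [ 628. -274.   66.]
(490, 15) [ 793. -383.  177.]
(560, 380, 250) [ 0.368  0.056 -0.019]
(620, 100, 250) [ 0.532  0.291 -0.019]
(540, -120, 200) [0.544 0.525 0.031]
(394, -257, 150) [0.463 0.708 0.082]
```

```bash
python3 -m handwheel '[[0.06,0.028,0,0,0,0.1,0],[0.12,0.056,0,0,0,0.2,0],[0.18,0.083,0,0,0,0.3,0],[0.239,0.111,0,0,0,0.4,0],[0.28,0.165,0,0,0,0.5,0],[0.32,0.22,0,0,0,0.6,0],[0.36,0.275,0,0,0,0.7,0],[0.4,0.33,0,0,0,0.8,0],[0.441,0.383,0,0,0,0.9,0],[0.441,0.383,0,0,0,0.9,0]]'
cat >> h.py <<'E'
from scipy.spatial.transform import Rotation as Ro
Q=np.array([479.55,-243.19,-.535])
def jw(x,y,q=Q): c,s=np.cos(q[2]),np.sin(q[2]); return np.array([[c,-s],[s,c]])@[x,y]+q[:2]
def go(w,yaw=-.535+np.pi):  # tool-y world angle
    s=read_state(); R=Ro.from_quat(s["ee_rot"]); d=R.inv().apply((np.array(w)-s["position"])/1000)
    y=[np.cos(yaw),np.sin(yaw),0]; z=[0,0,-1]; T=Ro.from_matrix(np.c_[np.cross(y,z),y,z])
    print("pos",s["position"].round(1),"clock",s["clock"],"d",d.round(4),"turn",(R.inv()*T).as_rotvec().round(3),"F",s["contact_force"].round(1),"w",s["gripper_width"].round(1))
E
python3 -c "
from h import *
go([480,-100,200]);go([394,-257.1,130])"
```

```text
clock: 1.35
position: [500.2, 48.7, 231.1]
ee_rot: [0.795, -0.606, -0.0, 0.0]
contact_force: [0.3, -0.1, 0.7]
gripper_width: 42.7
grasp_force: 0.0Traceback (most recent call last):
  File "<string>", line 3, in <module>
    go([480,-100,200]);go([394,-257.1,130])
    ~~^^^^^^^^^^^^^^^^
  File "h.py", line 20, in go
    print("pos",s["position"].round(1),"clock",s["clock"],"d",d.round(4),"turn",(R.inv()*T).as_rotvec().round(3),"F",s["contact_force"].round(1),"w",s["gripper_width"].round(1))
                                                                                                                                                     ^^^^^^^^^^^^^^^^^^^^^^^^
AttributeError: 'float' object has no attribute 'round'
```

```bash
sed -i 's/s\["gripper_width"\].round(1)/round(s["gripper_width"],1)/' h.py
python3 -c "
from h import *
go([480,-100,200]);go([394,-257.1,130]);go([*jw(-66.5,-55.6),130])"
```

```text
pos [500.2  48.7 231.1] clock 1.35 d [0.138  0.0589 0.0311] turn [ 0.001 -0.     0.803] F [ 0.3 -0.1  0.7] w 42.7
pos [500.2  48.7 231.1] clock 1.35 d [0.2667 0.1834 0.1012] turn [ 0.001 -0.     0.803] F [ 0.3 -0.1  0.7] w 42.7
pos [500.2  48.7 231.1] clock 1.35 d [0.2667 0.1834 0.1012] turn [ 0.001 -0.     0.803] F [ 0.3 -0.1  0.7] w 42.7
```

```bash
python3 -m handwheel '[[0.055,0.024,0.01,0,0,0.16,0],[0.11,0.048,0.02,0,0,0.32,0],[0.15,0.08,0.03,0,0,0.48,0],[0.19,0.12,0.05,0,0,0.64,0],[0.23,0.15,0.07,0,0,0.803,0],[0.267,0.183,0.1,0,0,0.803,0],[0.267,0.183,0.1,0,0,0.803,0]]'
python3 - <<'E'
from h import *
p,d=get_image("top"); cv2.imwrite("pics/a.png",cv2.resize(p[90:250,330:500],None,fx=3.5,fy=3.5,interpolation=cv2.INTER_CUBIC))
go([*jw(-66.5,-55.6),44])
print(read_state()["joints"].round(2))
E
```

```text
clock: 2.22
position: [391.9, -256.4, 128.7]
ee_rot: [-0.494, 0.87, 0.003, -0.002]
contact_force: [1.1, 0.2, 0.8]
gripper_width: 42.5
grasp_force: 0.0
pos [ 394.  -255.9  130.2] clock 2.275 d [ 0.001  -0.0009  0.0862] turn [ 0.003 -0.001 -0.   ] F [1.  0.2 0.3] w 42.5
[-0.23  0.23 -0.5  -0.   -0.84 -0.31]
```

View pics/a.png

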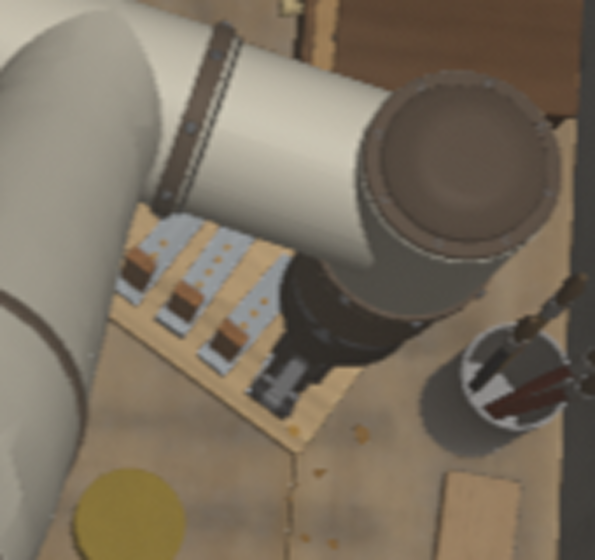

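The gripper (dark, crop (275,385)) stands over the rightmost leaf, the 5 mm one. The other three tabs, at (135,268), (185,300) and (228,338), are clear. Descend and close.

```bash
python3 -m handwheel '[[0.001,-0.001,0.045,0,0,0,0],[0.001,-0.001,0.08,0,0,0,0],[0.001,-0.001,0.09,0,0,0,0],[0.001,-0.001,0.09,0,0,0,0]]'
python3 -m handwheel '[[0,0,0,0,0,0,-0.5],[0,0,0,0,0,0,-0.7],[0,0,0,0,0,0,-1],[0,0,0,0,0,0,-1],[0,0,0,0,0,0,-1]]'
python3 -c "
from h import *
go([*jw(-20,-57),40])"
```

```text
clock: 2.78
position: [396.9, -256.0, 41.7]
ee_rot: [-0.497, 0.868, -0.0, 0.0]
contact_force: [-0.4, -0.2, -0.1]
gripper_width: 42.5
grasp_force: 0.0
clock: 3.4
position: [396.8, -256.6, 42.5]
ee_rot: [-0.497, 0.868, -0.001, 0.001]
contact_force: [-0.6, 0.9, 7.6]
gripper_width: 9.0
grasp_force: 59.2
pos [ 396.8 -256.6   42.5] clock 3.4 d [ 0.0034 -0.0443  0.0026] turn [-0.002  0.     0.003] F [-0.6  0.9  7.6] w 9.0
```

```bash
python3 -m handwheel '[[0,-0.007,-0.0005,0,0,0,-1],[0,-0.014,-0.0005,0,0,0,-1],[0,-0.02,-0.0005,0,0,0,-1],[0,-0.023,-0.0005,0,0,0,-1]]'
python3 -m handwheel '[[0,-0.006,0,0,0,0,-1],[0,-0.012,0,0,0,0,-1],[0,-0.018,0,0,0,0,-1],[0,-0.024,0,0,0,0,-1],[0,-0.027,0,0,0,0,-1],[0,-0.027,0,0,0,0,-1]]'
python3 -c "
from h import *
go([*jw(-15,-55),40])"
```

```text
clock: 3.9
position: [414.4, -267.9, 42.6]
ee_rot: [-0.496, 0.868, 0.001, -0.001]
contact_force: [-4.8, 3.7, 10.3]
gripper_width: 8.9
grasp_force: 59.8
clock: 4.65
position: [438.3, -281.8, 42.6]
ee_rot: [-0.496, 0.868, 0.0, -0.0]
contact_force: [-3.8, 1.3, 5.3]
gripper_width: 8.9
grasp_force: 59.4
pos [ 438.3 -281.8   42.6] clock 4.65 d [ 0.0008 -0.0008  0.0026] turn [ 0.001 -0.     0.003] F [-3.8  1.3  5.3] w 8.9
```

```bash
python3 -m handwheel '[[0,0,0,0,0,0,-0.3],[0,0,0,0,0,0,-0.3],[0,0,0,0,0,0,-0.3],[0,0,-0.03,0,0,0,-0.3],[0,0,-0.08,0,0,0,-0.2],[0,0,-0.08,0,0,0,0]]'
python3 -c "
from h import *
go([*jw(-62,60.4),110]);go([*jw(-62,60.4),40])
p,d=get_image('top');np.save('pics/t1.npy',d);cv2.imwrite('pics/t1.png',p)"
```

```text
clock: 5.4
position: [441.8, -282.7, 125.7]
ee_rot: [-0.497, 0.868, -0.004, 0.003]
contact_force: [-0.1, 0.2, -0.1]
gripper_width: 42.8
grasp_force: 0.0
pos [ 441.8 -282.7  125.7] clock 5.4 d [-0.1138  0.0493  0.0154] turn [-0.009  0.002  0.004] F [-0.1  0.2 -0.1] w 42.8
pos [ 441.8 -282.7  125.7] clock 5.4 d [-0.1137  0.05    0.0854] turn [-0.009  0.002  0.004] F [-0.1  0.2 -0.1] w 42.8
```

```bash
python3 -m handwheel '[[-0.04,0.017,0,0,0,0,0],[-0.08,0.034,0,0,0,0,0],[-0.114,0.049,0,0,0,0,0],[-0.114,0.049,0.01,0,0,0,0],[-0.114,0.049,0.01,0,0,0,0]]'
python3 -c "
from h import *
go([*jw(-62,60.4),40])
p,d=get_image('top');cv2.imwrite('pics/b.png',cv2.resize(p[90:250,330:500],None,fx=3.5,fy=3.5,interpolation=cv2.INTER_CUBIC))"
```

```text
clock: 6.08
position: [453.3, -158.6, 110.1]
ee_rot: [-0.496, 0.868, 0.001, -0.002]
contact_force: [-0.2, 0.0, -0.6]
gripper_width: 42.5
grasp_force: 0.0
pos [ 453.3 -158.6  110.1] clock 6.075 d [-0.0011 -0.004   0.0701] turn [ 0.004 -0.002  0.003] F [-0.2  0.  -0.6] w 42.5
```

View pics/b.png

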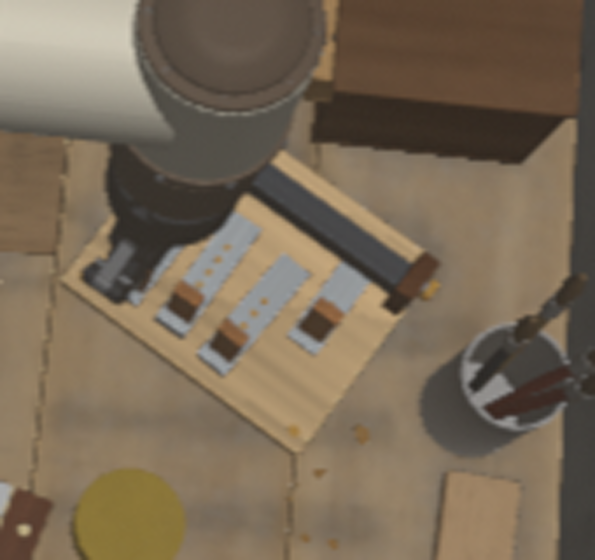

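Leaf 5 now lies under the bar with its tab at crop (320,317). The gripper is over the leftmost leaf, the 8 mm one. Descend and grip.

```bash
python3 -m handwheel '[[-0.001,-0.004,0.04,0,0,0,0],[-0.001,-0.004,0.066,0,0,0,0],[-0.001,-0.004,0.07,0,0,0,0],[-0.001,-0.004,0.07,0,0,0,0]]'
python3 -m handwheel '[[0,0,0,0,0,0,-0.5],[0,0,0,0,0,0,-0.7],[0,0,0,0,0,0,-1],[0,0,0,0,0,0,-1],[0,0,0,0,0,0,-1]]'
python3 - <<'E'
from h import *
go([*jw(-62,60.4),42]); go([*jw(-47,60),42]); go([*jw(-15,60),42])
# where leaf 5's tab is: depth
p,d=get_image("top"); P=np.load("pics/t1.npy"); X=cloud("top",d).reshape(-1,3)
c,s=np.cos(Q[2]),np.sin(Q[2]); L=(X[:,:2]-Q[:2])@np.array([[c,-s],[s,c]])
m=(X[:,2]>60)&(X[:,2]<80)&(abs(L[:,1]+56)<16)&(abs(L[:,0])<90); print(m.sum(),np.median(L[m],0))
E
```

```text
clock: 6.62
position: [458.8, -160.4, 42.1]
ee_rot: [-0.496, 0.868, -0.0, 0.0]
contact_force: [-0.6, 0.3, -0.0]
gripper_width: 42.9
grasp_force: 0.0
clock: 7.25
position: [459.1, -159.9, 42.8]
ee_rot: [-0.497, 0.868, -0.0, 0.0]
contact_force: [-1.9, 0.2, 6.6]
gripper_width: 8.9
grasp_force: 59.4
pos [ 459.1 -159.9   42.8] clock 7.25 d [0.0008 0.0019 0.0008] turn [-0.001  0.     0.004] F [-1.9  0.2  6.6] w 8.9
pos [ 459.1 -159.9   42.8] clock 7.25 d [ 0.0013 -0.0131  0.0008] turn [-0.001  0.     0.004] F [-1.9  0.2  6.6] w 8.9
pos [ 459.1 -159.9   42.8] clock 7.25 d [ 0.0014 -0.0451  0.0009] turn [-0.001  0.     0.004] F [-1.9  0.2  6.6] w 8.9
49 [-17.40524137 -56.27168735]
```

```bash
python3 -m handwheel '[[0,-0.004,0,0,0,0,-1],[0,-0.009,0,0,0,0,-1],[0,-0.012,0,0,0,0,-1],[0,-0.012,0,0,0,0,-1]]'
python3 -m handwheel '[[0,-0.0015,0,0,0,0,-1],[0,-0.003,0,0,0,0,-1],[0,-0.0045,0,0,0,0,-1],[0,-0.006,0,0,0,0,-1]]'
python3 -c "
from h import *
go([*jw(-15,60),42])"
```

```text
clock: 7.8
position: [467.9, -165.7, 42.8]
ee_rot: [-0.496, 0.868, 0.0, -0.001]
contact_force: [-4.7, 1.7, 10.1]
gripper_width: 9.0
grasp_force: 60.0
clock: 8.3
position: [472.5, -168.6, 42.8]
ee_rot: [-0.496, 0.868, 0.001, -0.001]
contact_force: [-6.2, 3.2, 11.3]
gripper_width: 9.0
grasp_force: 60.1
pos [ 472.5 -168.6   42.8] clock 8.3 d [ 0.0007 -0.0291  0.0007] turn [ 0.003 -0.001  0.003] F [-6.2  3.2 11.3] w 9.0
```

```bash
python3 -m handwheel '[[0,-0.0015,-0.0003,0,0,0,-1],[0,-0.003,-0.0003,0,0,0,-1],[0,-0.0045,-0.0003,0,0,0,-1]]'
python3 -m handwheel '[[0,-0.002,0,0,0,0,-1],[0,-0.004,0,0,0,0,-1]]'
python3 -c "
from h import *
go([*jw(-15,60),42])"
```

```text
clock: 8.68
position: [476.7, -170.9, 42.8]
ee_rot: [-0.496, 0.868, 0.001, -0.001]
contact_force: [-3.2, 1.8, 8.5]
gripper_width: 9.2
grasp_force: 59.7
clock: 8.93
position: [480.2, -172.9, 42.8]
ee_rot: [-0.496, 0.868, 0.001, -0.001]
contact_force: [-4.3, 1.3, 7.8]
gripper_width: 9.2
grasp_force: 59.7
pos [ 480.2 -172.9   42.8] clock 8.925 d [ 0.0008 -0.0203  0.0008] turn [ 0.002 -0.001  0.003] F [-4.3  1.3  7.8] w 9.2
```

```bash
python3 -m handwheel '[[0,-0.004,0,0,0,0,-1],[0,-0.008,0,0,0,0,-1],[0,-0.012,0,0,0,0,-1],[0,-0.016,0,0,0,0,-1],[0,-0.02,0,0,0,0,-1],[0,-0.021,0,0,0,0,-1]]'
python3 -m handwheel '[[0,0,0,0,0,0,-0.3],[0,0,0,0,0,0,-0.3],[0,0,0,0,0,0,-0.3],[0,0,-0.03,0,0,0,-0.3],[0,0,-0.08,0,0,0,-0.2],[0,0,-0.08,0,0,0,0]]'
python3 -c "
from h import *
go([*jw(-65,-16.6),110])"
```

```text
clock: 9.68
position: [498.6, -183.6, 42.8]
ee_rot: [-0.496, 0.868, 0.001, -0.001]
contact_force: [-5.3, 3.0, 7.3]
gripper_width: 9.1
grasp_force: 59.6
clock: 10.42
position: [502.4, -184.3, 126.1]
ee_rot: [-0.497, 0.868, -0.003, 0.004]
contact_force: [0.2, 0.4, -0.6]
gripper_width: 42.7
grasp_force: 0.0
pos [ 502.4 -184.3  126.1] clock 10.425 d [0.0788 0.0551 0.0154] turn [-0.009  0.003  0.004] F [ 0.2  0.4 -0.6] w 42.7
```

```bash
python3 -m handwheel '[[0.04,0.025,0,0,0,0,0],[0.079,0.051,0.0,0,0,0,0],[0.079,0.051,0.01,0,0,0,0],[0.079,0.051,0.01,0,0,0,0]]'
python3 -c "
from h import *
go([*jw(-65,-16.6),42])"
```

```text
clock: 10.92
position: [415.1, -226.1, 111.2]
ee_rot: [-0.496, 0.868, 0.001, -0.001]
contact_force: [0.7, -0.4, -0.2]
gripper_width: 42.5
grasp_force: 0.0
pos [ 415.1 -226.1  111.2] clock 10.925 d [-0.0016  0.0007  0.0692] turn [ 0.002 -0.001  0.003] F [ 0.7 -0.4 -0.2] w 42.5
```

```bash
python3 -m handwheel '[[-0.0015,0.001,0.04,0,0,0,0],[-0.0015,0.001,0.066,0,0,0,0],[-0.0015,0.001,0.069,0,0,0,0],[-0.0015,0.001,0.069,0,0,0,0]]'
python3 -m handwheel '[[0,0,0,0,0,0,-0.5],[0,0,0,0,0,0,-0.7],[0,0,0,0,0,0,-1],[0,0,0,0,0,0,-1],[0,0,0,0,0,0,-1]]'
python3 -c "
from h import *
go([*jw(-49,-16.6),42])"
```

```text
clock: 11.42
position: [416.5, -224.2, 43.4]
ee_rot: [-0.497, 0.868, -0.0, 0.0]
contact_force: [0.9, 0.4, 0.3]
gripper_width: 42.8
grasp_force: 0.0
clock: 12.05
position: [416.0, -224.5, 44.1]
ee_rot: [-0.497, 0.868, -0.001, 0.001]
contact_force: [-1.5, 0.8, 6.1]
gripper_width: 8.9
grasp_force: 59.3
pos [ 416.  -224.5   44.1] clock 12.05 d [ 0.0003 -0.0152  0.0021] turn [-0.002  0.     0.003] F [-1.5  0.8  6.1] w 8.9
```

```bash
python3 -m handwheel '[[0,-0.005,0,0,0,0,-1],[0,-0.01,0,0,0,0,-1],[0,-0.014,0,0,0,0,-1],[0,-0.014,0,0,0,0,-1]]'
python3 -m handwheel '[[0,-0.0007,0,0,0,0,-1],[0,-0.0015,0,0,0,0,-1],[0,-0.0015,0,0,0,0,-1]]'
python3 -m handwheel '[[0,-0.0007,0,0,0,0,-1],[0,-0.0012,0,0,0,0,-1],[0,-0.0012,0,0,0,0,-1]]'
```

```text
clock: 12.55
position: [425.8, -231.3, 44.0]
ee_rot: [-0.496, 0.868, 0.001, -0.001]
contact_force: [-4.8, 1.5, 11.6]
gripper_width: 9.0
grasp_force: 60.2
clock: 12.92
position: [426.5, -231.7, 44.1]
ee_rot: [-0.496, 0.868, 0.001, -0.001]
contact_force: [-7.0, 4.6, 11.8]
gripper_width: 8.6
grasp_force: 60.4
clock: 13.3
position: [427.4, -232.3, 44.0]
ee_rot: [-0.496, 0.868, 0.001, -0.002]
contact_force: [-6.9, 3.6, 13.5]
gripper_width: 8.9
grasp_force: 60.5
```

```bash
python3 -m handwheel '[[0,-0.0007,0,0,0,0,-1],[0,-0.0007,0,0,0,0,-1]]'
python3 -c "
from h import *
go([*jw(-45,-16.6),42])"
```

```text
clock: 13.55
position: [428.0, -232.7, 44.0]
ee_rot: [-0.496, 0.868, 0.001, -0.002]
contact_force: [-6.7, 3.8, 12.6]
gripper_width: 8.9
grasp_force: 60.4
pos [ 428.  -232.7   44. ] clock 13.55 d [-0.0006 -0.0047  0.002 ] turn [ 0.004 -0.001  0.003] F [-6.7  3.8 12.6] w 8.9
```

```bash
for i in 1; do python3 -m handwheel '[[0,-0.0008,-0.0003,0,0,0,-1],[0,-0.0016,-0.0003,0,0,0,-1],[0,-0.0016,-0.0003,0,0,0,-1]]'; done
python3 -m handwheel '[[0,-0.0008,0,0,0,0,-1],[0,-0.0016,0,0,0,0,-1],[0,-0.0016,0,0,0,0,-1]]'
```

```text
clock: 13.92
position: [429.9, -233.6, 44.0]
ee_rot: [-0.496, 0.868, 0.001, -0.001]
contact_force: [-5.7, 1.9, 9.8]
gripper_width: 9.1
grasp_force: 59.9
clock: 14.3
position: [431.2, -234.4, 44.1]
ee_rot: [-0.496, 0.868, 0.001, -0.001]
contact_force: [-6.0, 3.4, 9.9]
gripper_width: 9.0
grasp_force: 59.9
```

```bash
python3 -m handwheel '[[0,-0.0008,0,0,0,0,-1],[0,-0.0008,0,0,0,0,-1]]'
python3 -c "
from h import *
go([*jw(-45,-16.6),42])"
```

```text
clock: 14.55
position: [431.9, -234.8, 44.0]
ee_rot: [-0.496, 0.868, 0.001, -0.001]
contact_force: [-5.2, 2.0, 10.1]
gripper_width: 9.0
grasp_force: 60.0
pos [ 431.9 -234.8   44. ] clock 14.55 d [-0.0005 -0.0003  0.002 ] turn [ 0.003 -0.001  0.003] F [-5.2  2.  10.1] w 9.0
```

```bash
python3 -m handwheel '[[0,-0.0008,0,0,0,0,-1],[0,-0.0008,0,0,0,0,-1]]'; python3 -c "
from h import *
go([*jw(-45,-16.6),42])"
```

```text
clock: 14.8
position: [431.9, -234.8, 44.1]
ee_rot: [-0.496, 0.868, 0.002, -0.002]
contact_force: [-6.2, 5.0, 11.1]
gripper_width: 8.9
grasp_force: 60.2
pos [ 431.9 -234.8   44.1] clock 14.8 d [-0.0005 -0.0003  0.0021] turn [ 0.005 -0.001  0.002] F [-6.2  5.  11.1] w 8.9
```

```bash
python3 -m handwheel '[[0,-0.0008,0,0,0,0,-1],[0,-0.0008,0,0,0,0,-1]]'; python3 -c "
from h import *
go([*jw(-45,-16.6),42])"
```

```text
clock: 15.05
position: [431.9, -234.9, 44.1]
ee_rot: [-0.496, 0.868, 0.002, -0.002]
contact_force: [-8.4, 7.1, 13.4]
gripper_width: 8.9
grasp_force: 60.5
pos [ 431.9 -234.9   44.1] clock 15.05 d [-0.0006 -0.0003  0.0021] turn [ 0.006 -0.001  0.002] F [-8.4  7.1 13.4] w 8.9
```

```bash
python3 -m handwheel '[[0,-0.0007,0,0,0,0,-1],[0,-0.0007,0,0,0,0,-1]]'; python3 -c "
from h import *
go([*jw(-62,-16.6),42])"
```

```text
clock: 15.3
position: [431.9, -234.9, 44.1]
ee_rot: [-0.496, 0.868, 0.003, -0.003]
contact_force: [-9.0, 7.5, 14.6]
gripper_width: 9.3
grasp_force: 60.8
pos [ 431.9 -234.9   44.1] clock 15.3 d [-0.0007  0.0168  0.0022] turn [ 0.008 -0.002  0.002] F [-9.   7.5 14.6] w 9.3
```

The 11 mm leaf binds: the arm advanced 2.3 mm in command with no motion. Draw it back and let go.

```bash
python3 -m handwheel '[[0,0.004,-0.0003,0,0,0,-1],[0,0.009,-0.0003,0,0,0,-1],[0,0.014,-0.0003,0,0,0,-1],[0,0.019,-0.0003,0,0,0,-1],[0,0.019,-0.0003,0,0,0,-1]]'
python3 -m handwheel '[[0,0,0,0,0,0,-0.3],[0,0,0,0,0,0,-0.3],[0,0,0,0,0,0,-0.3],[0,0,-0.03,0,0,0,-0.3],[0,0,-0.08,0,0,0,-0.3],[0,0,-0.08,0,0,0,-0.1]]'
python3 -c "
from h import *
go([*jw(-15.5,-56),42])"
```

```text
clock: 15.92
position: [419.6, -226.6, 44.0]
ee_rot: [-0.497, 0.868, -0.0, 0.0]
contact_force: [1.1, 0.0, 4.4]
gripper_width: 8.6
grasp_force: 59.2
clock: 16.68
position: [421.9, -227.3, 127.2]
ee_rot: [-0.497, 0.868, -0.003, 0.003]
contact_force: [-0.6, -0.2, 0.1]
gripper_width: 38.1
grasp_force: 0.0
pos [ 421.9 -227.3  127.2] clock 16.675 d [ 0.0406 -0.0414  0.0854] turn [-0.008  0.002  0.004] F [-0.6 -0.2  0.1] w 38.1
```

```bash
python3 -m handwheel '[[0.02,-0.022,0,0,0,0,-0.2],[0.039,-0.044,0.0,0,0,0,-0.2],[0.039,-0.045,0.01,0,0,0,-0.2],[0.039,-0.045,0.01,0,0,0,-0.2]]'
python3 -c "
from h import *
go([438.3,-281.8,42])
p,d=get_image('top');cv2.imwrite('pics/c.png',cv2.resize(p[90:250,330:500],None,fx=3.5,fy=3.5,interpolation=cv2.INTER_CUBIC))"
```

```text
clock: 17.18
position: [436.7, -282.3, 111.7]
ee_rot: [-0.496, 0.868, 0.002, -0.001]
contact_force: [0.5, 0.1, -0.1]
gripper_width: 34.0
grasp_force: 0.0
pos [ 436.7 -282.3  111.7] clock 17.175 d [-0.0013 -0.0015  0.0697] turn [ 0.005 -0.001  0.002] F [ 0.5  0.1 -0.1] w 34.0
```

View pics/c.png

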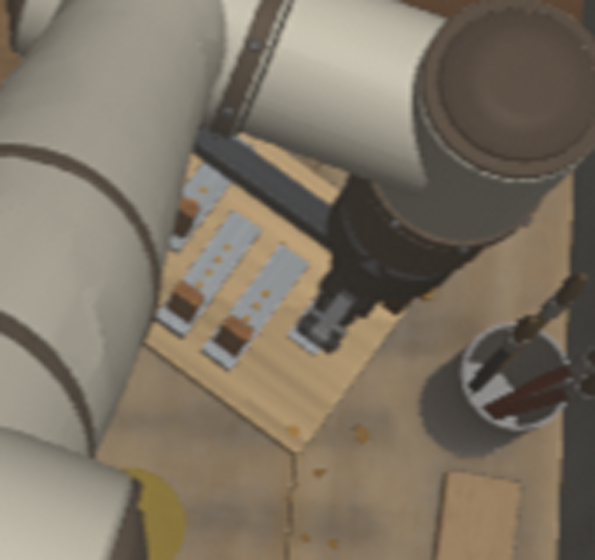

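The 11 mm leaf is back in front of the bar (crop (255,305)), the 14 mm one is untouched (210,270), and the 8 mm one is under the bar (200,205). The gripper stands over the 5 mm leaf (325,325). Grip it and draw it back.

```bash
python3 -m handwheel '[[-0.001,-0.001,0.04,0,0,0,-0.2],[-0.001,-0.001,0.066,0,0,0,-0.2],[-0.001,-0.001,0.069,0,0,0,-0.2],[-0.001,-0.001,0.069,0,0,0,-0.2]]'
python3 -m handwheel '[[0,0,0,0,0,0,-0.5],[0,0,0,0,0,0,-0.7],[0,0,0,0,0,0,-1],[0,0,0,0,0,0,-1],[0,0,0,0,0,0,-1]]'
python3 -m handwheel '[[0,0.006,-0.0003,0,0,0,-1],[0,0.013,-0.0003,0,0,0,-1],[0,0.02,-0.0003,0,0,0,-1],[0,0.027,-0.0003,0,0,0,-1],[0,0.034,-0.0003,0,0,0,-1],[0,0.041,-0.0003,0,0,0,-1],[0,0.047,-0.0003,0,0,0,-1],[0,0.047,-0.0003,0,0,0,-1]]'
```

```text
clock: 17.73
position: [440.2, -282.6, 45.4]
ee_rot: [-0.497, 0.868, -0.0, 0.0]
contact_force: [0.1, -1.3, 0.4]
gripper_width: 33.7
grasp_force: 0.0
clock: 18.35
position: [440.2, -282.9, 45.7]
ee_rot: [-0.497, 0.868, -0.001, 0.0]
contact_force: [-1.1, 1.7, 6.0]
gripper_width: 8.6
grasp_force: 59.7
clock: 19.35
position: [399.6, -258.8, 45.7]
ee_rot: [-0.497, 0.868, -0.001, 0.001]
contact_force: [3.5, -0.1, 6.4]
gripper_width: 8.6
grasp_force: 59.9
```

```bash
python3 -m handwheel '[[0,0,0,0,0,0,-0.3],[0,0,0,0,0,0,-0.3],[0,0,0,0,0,0,-0.3],[0,0,-0.04,0,0,0,-0.3],[0,0,-0.09,0,0,0,-0.3],[0,0,-0.14,0,0,0,-0.3]]'
python3 -m handwheel '[[-0.055,0.02,0,0,0,0,0],[-0.11,0.04,0,0,0,0,0],[-0.165,0.06,0,0,0,0,0],[-0.22,0.08,0,0,0,0,0],[-0.275,0.1,0,0,0,0,0],[-0.33,0.115,0,0,0,0,0],[-0.35,0.115,0,0,0,0,0],[-0.35,0.115,0,0,0,0,0]]'
python3 - <<'E'
from h import *
p,d=get_image("top"); t=cv2.resize(p[100:225,340:470],None,fx=4.4,fy=4.4,interpolation=cv2.INTER_CUBIC)
s,_=get_image("scene"); s=cv2.resize(s[200:310,180:310],None,fx=4.4,fy=4.4,interpolation=cv2.INTER_CUBIC)
cv2.imwrite("pics/e.png",t);cv2.imwrite("pics/es.png",s)
X=cloud("top",d).reshape(-1,3); c,sn=np.cos(Q[2]),np.sin(Q[2]); L=(X[:,:2]-Q[:2])@np.array([[c,-sn],[sn,c]])
for y in(60,20,-20,-56):
    m=(X[:,2]>62)&(X[:,2]<85)&(abs(L[:,1]-y)<16)&(abs(L[:,0])<90); print(y,m.sum(),np.median(L[m],0).round(1),np.median(X[m,2]).round(1))
E
```

```text
clock: 20.1
position: [398.4, -258.7, 186.0]
ee_rot: [-0.496, 0.868, 0.001, -0.001]
contact_force: [1.5, -0.2, -0.3]
gripper_width: 29.9
grasp_force: 0.0
clock: 21.1
position: [477.6, 101.7, 184.3]
ee_rot: [-0.497, 0.868, 0.0, -0.001]
contact_force: [-0.2, 0.3, 0.0]
gripper_width: 42.7
grasp_force: 0.0
60 48 [-16.4  58.7] 70.2
20 46 [-63.4  21. ] 70.9
-20 47 [-62.5 -17.1] 70.9
-56 48 [-63.1 -57.1] 70.6
```

View pics/e.png

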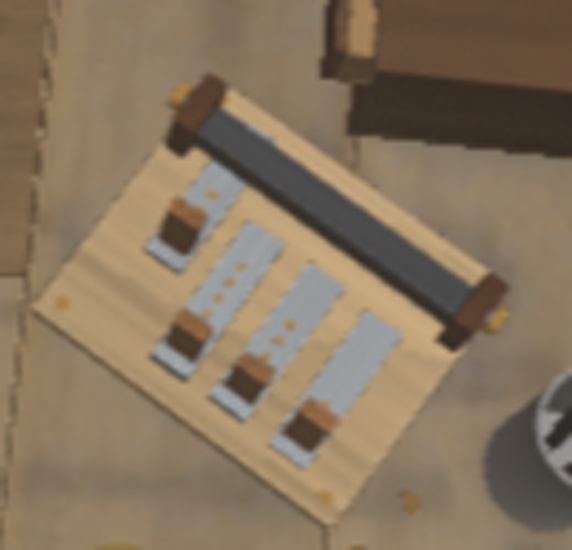

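View pics/es.png

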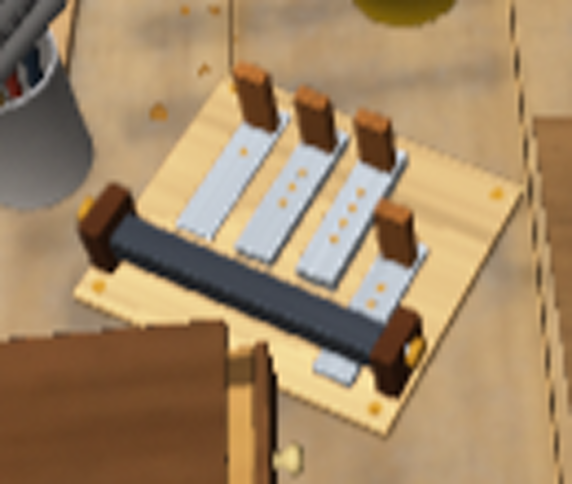

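The crops show the 8 mm leaf (2 dots) right through, its nose behind the bar at scene crop (335,368). The 5, 11 and 14 mm leaves lie flat in front with their noses well clear of the bar.

```bash
python3 -c "
from bench import *
print(job_done())"
```

```text
the job is handed in; nothing more can be done
None
```

The 8 mm leaf goes under the bar and is left pushed right through, the 11 mm leaf bound and was drawn back with the 5 mm leaf, the 14 mm leaf was not touched, and the job is handed in (no verdict was shown).

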